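Seat the keyed pulley on the gearmotor shaft

TASK

Pick up the V-belt pulley from the bench, keep its raised hub upward, and thread it onto the upright shaft of the gearmotor. Turn it gently on the shaft until its keyway goes over the key, then push it fully home against the shoulder and let go. Guide it all the way: never force it or let it fall down the shaft, and leave the tape measure and the spanner where they lie.

Things in the scene. Friction and masses are not known exactly. Their poses are not given: they have to be found in the camera images.
- pulley: Aluminium V-belt pulley, 0.3 to 0.65 kg, lying on the bench hub up. Origin: centre of its underside; z: bore axis, up; x: through the keyway. Rim 110 mm in diameter, 25 mm high. A 26 mm bore goes right through, 1 mm of play all round on the shaft; the straight keyway on its +x side runs the whole length, 10 mm wide, reaching 17.5 mm from the axis.
- hub_top (a point): Centre of the top of the pulley's steel hub, 50 mm above its underside; axes as the pulley's. The hub is 48 mm in diameter with two upright flats 36 mm apart, facing the pulley's +y and -y: grip it from above by these flats, fingertips 2 mm or more above the rim (27 to 50 mm above the underside).
- motor: Blue worm gearmotor bolted to the bench, unmovable. Origin: on the axis of its upright shaft, at bench level; x points along the grey motor barrel, which lies level and ends 167 mm from the axis; black terminal box on it 81 to 131 mm from the axis, up to 108 mm high. Gearbox 110 x 110 mm, top at 85 mm; foot 136 x 136 mm. A brake holds the shaft; it slips only above about 0.3 N m.
- shaft_tip (a point): Centre of the upper end of the motor's upright steel shaft, 150 mm above the bench; axes as the motor's. The shaft is 24 mm in diameter, its last 4 mm bevelled to 17 mm; the 20 mm below this point are plain, without the key.
- key_level (a point): On the shaft axis at the height of the brass key's top, 130 mm; axes as the motor's, not the key's. The key, 8 mm wide, stands 4 mm out of the shaft from here down to the shoulder, somewhere within 0.5 rad (29 deg) either side of the motor's +x: its angle is not measured. A pulley not lined up within about 0.07 rad of it stops here with its underside.
- shoulder (a point): On the shaft axis at the upper face of the shaft's shoulder (40 mm in diameter), 95 mm above the bench; axes as the motor's. A pulley that is fully home rests on it with its underside.
- tape_measure: Yellow tape measure, 37 x 82 x 65 mm, standing loose on the bench beyond the pulley; origin at the centre of its underside. To be left alone.
- spanner: Steel combination spanner, 37 x 168 x 9 mm, lying loose on the bench to the left; origin at the centre of its underside. To be left alone.
Things that resemble listed ones, but are neither listed nor needed, are in the scene too. What is meant by the pulley is not blue or yellow, and is the larger of those in its own colour.

How it is judged:
By the outcome, as a careful person would: the job done as asked, in the order asked, and still so for the second after the job is handed in, with the robot touching nothing.
It also fails if it takes over 64 s, if anything falls off the work surface, if the arm or the gripper's body presses on something with over 40 N, if the wrist force passes 120 N, or if a joint passes its speed limit or range.

ROBOT

A 6-joint arm with a two-finger parallel gripper is mounted at the origin on a cart in front of the work surface, level with it; the furniture and walls round the work are solid. World frame = base frame: x ahead of the robot, y to its left, z up, the work surface at z = 0. Lengths are in mm, angles in rad, forces in N, time in s.
With the tool pointing down it reaches from about 350 to 875 mm from the base axis. Payload 4.2 kg.
Tool frame: the origin (TCP) lies midway between the tips of the shut fingers; the grasp point (between the pads) lies 19 mm behind it; z points along the fingers, y is the line along which they close (so a half turn about z gives the same grasp; the last joint's range is limited). The gripper opens to 87 mm and grips with 3 to 60 N. Pads are 19 mm wide; open, the fingers measure 117 mm over their backs; the gripper's body (75 mm by 190 mm) begins 51 mm behind the grasp point.
Start: joints at [-1.088, 0.385, 0.008, 0, -1.194, -0.259], TCP at [138.728, -609.388, 222.55] pointing down, gripper open.
Joint ranges: [-3.14, 3.14], [-1.21, 2.06], [-1.07, 1.41], [-3.16, 2.05], [-2.99, -0.16], [-3.1, 3.1]. Speed limits (rad/s): [2.79, 2.79, 3.14, 3.14, 3.14, 3.14].

INTERFACE

Orientations are given as a rotation vector (axis times angle).
In Python, from station import manip, cams, job gives the robot as it stands. The module is installed in compiled form; this text tells all that it offers.
- The arm moves only by the shell command python3 -m pendant 'ROWS'. ROWS is JSON, a list of rows, each an object with "dr": the turn, a rotation vector about the tool's x, y, z in rad, a list of three; "travel": the shift along the tool's x, y, z in cm, a list of three; "grip": the opening, from -1 (shut) to 1 (fully open), so that 0 is half open. A call has 1 to 12 rows; each row shifts and turns the commanded pose from where the row before left it, along the tool's axes as they then stand; what a row does not reach is not made up. A row lasts 1/10 s, in which the tool goes at most 50 mm and 8.59 degrees, less where a joint would pass 70% of its speed; a pose out of reach is approached as far as the arm can. A call with a gripper value outside its range is refused whole. The fingers move at their own pace and stop on an object; the grip force is fixed at half the most. Time passes only in rows, so rows that do not move let the fingers close. It gives the time, the measured TCP pose, the force, the opening and the grip force at its end, in the units of the state.
- manip.get_state(): the state, without advancing time (a new reading comes with each control period).
- cams.camera(name): name is "scene" or "top"; returns a dict with "color" (384x512x3 uint8, red, green, blue), "vfov" (degrees; the focal length in pixels is half the picture's height over the tangent of half this angle, whatever the lens; pixels are square), "cx", "cy" (the principal point, pixels), "distortion" ([k1, k2, p1, p2, k3] as OpenCV has them; the pictures are not rectified), "rvec" (rotation vector, rad) and "tvec" (3), from world to camera coordinates, as OpenCV has them. Camera axes: x right, y down, z forward; pixel columns grow to the right and rows downward; lengths in mm; the calibration is good to about 2 mm. A picture is of the moment at which its call begins. There is no depth.
- job.close_job(): hands the job in; it is judged then, once.
The state is a dict: "clock": time; "q": joint angles; "joint_velocities": joint speeds; "effort": joint torques, N m; "tcp_pos": TCP position; "orientation": TCP orientation; "contact_force": force on the tool from outside, world axes, zero at the start; "wrist_torque": the same for the moment, N m; "opening": finger opening in mm; "grip_force": force on a finger pad.
Only numpy, scipy, OpenCV 4.12 (cv2) and the standard library are available. Lean on these libraries where they do the work, as an engineer would, in place of code of your own. Each camera call takes 0.05 s, during which the arm holds its last target. There are 200 camera calls.

## Working session

There is one attempt and no reset: what is moved stays moved. The work goes in short steps, Python scripts to look and compute and a shell command to move; the robot and the scene stay as the last step left them, time stands still between calls to the robot, and variables do not carry over. Pictures are saved under pics/ and viewed, at most 10 in all, crops included, and the job is handed in when it is done.

```bash
mkdir -p pics
cat > h.py <<'E'
import numpy as np, cv2
from station import manip, cams, job
def cam(n):
    c=cams.camera(n); h=c['color'].shape[0]; f=h/2/np.tan(np.radians(c['vfov'])/2)
    c['K']=np.array([[f,0,c['cx']],[0,f,c['cy']],[0,0,1.]]); c['D']=np.array(c['distortion'],float)
    c['R']=cv2.Rodrigues(np.array(c['rvec'],float))[0]; c['t']=np.array(c['tvec'],float); return c
def plane(c,px,z):
    p=cv2.undistortPoints(np.array(px,float).reshape(-1,1,2),c['K'],c['D']).reshape(-1,2)
    d=np.c_[p,np.ones(len(p))]@c['R']; o=-c['R'].T@c['t']
    return o+d*((z-o[2])/d[:,2])[:,None]
def proj(c,P): return cv2.projectPoints(np.array(P,float).reshape(-1,1,3),np.array(c['rvec'],float),c['t'],c['K'],c['D'])[0].reshape(-1,2)
def save(c,n,crop=None,s=1):
    im=c['color'][:,:,::-1]
    if crop: im=im[crop[1]:crop[3],crop[0]:crop[2]]
    cv2.imwrite('pics/'+n,cv2.resize(im,None,fx=s,fy=s,interpolation=cv2.INTER_CUBIC))
E
python3 - <<'E'
from h import *
a=cam('scene');b=cam('top')
save(a,'s0.png',s=1.5);save(b,'t0.png',s=1.5)
for c in(a,b): print(-c['R'].T@c['t'],c['K'][0,0],c['D'])
s=manip.get_state(); print(s)
E
```

```text
[-489.04073462  592.28742503  747.50621097] 375.1901860597581 [-0.11701857  0.          0.          0.          0.        ]
[ 347.47584794   11.70651361 1344.5495086 ] 409.77609610120936 [-0.13691772  0.          0.          0.          0.        ]
{'clock': 0.1, 'q': array([-1.08837816e+00,  3.85504615e-01,  6.73740006e-03, -4.17752345e-04,
       -1.19401022e+00, -2.58575423e-01]), 'joint_velocities': array([ 1.90380001e-04, -1.68321502e-03,  4.05122519e-03,  1.05076624e-03,
       -1.38136502e-03, -8.62176022e-05]), 'effort': array([-6.79236964e-04, -3.91689920e+01,  1.87933248e+01,  4.23189014e+00,
        1.34301532e-02, -7.32484204e-05]), 'tcp_pos': array([ 138.60760067, -608.87304064,  221.54667164]), 'orientation': array([ 3.50597388e-01, -3.12160911e+00, -3.12126137e-03]), 'contact_force': array([-0.124873  , -0.09198774, -0.57931256]), 'wrist_torque': array([ 0.00649842, -0.01798688, -0.01093221]), 'grip_force': 0.0, 'opening': 87.24365362440217}
```

View pics/s0.png

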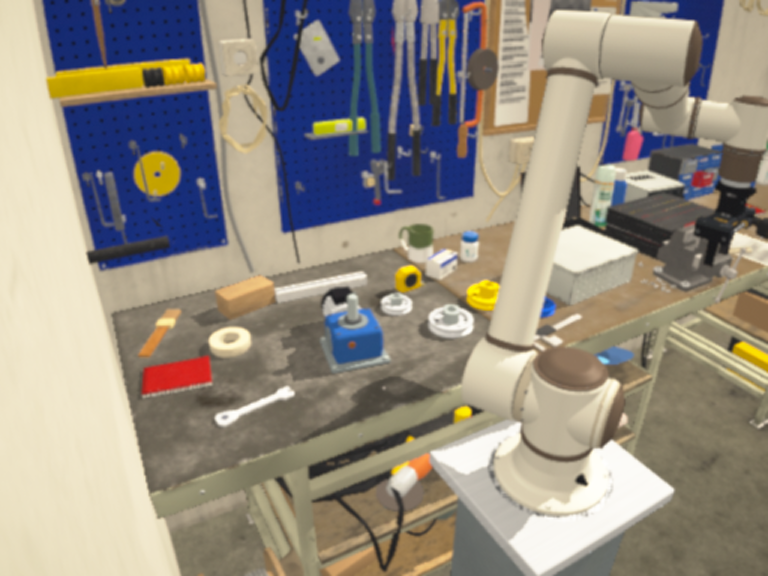

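View pics/t0.png

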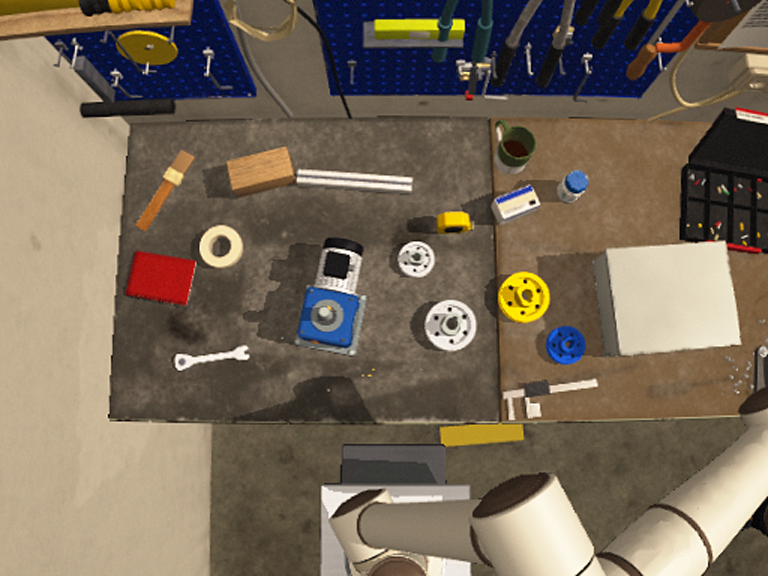

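The scene picture shows the white pulley at about (300,215) and the motor at (237,222). In the top view the large white pulley is at (301,217), the motor shaft at (217,210), and the barrel points up in the image. I'll zoom in on both in the top view.

Run:
```python
from h import *
b=cam('top'); c=b
im=c['color'][:,:,::-1]
A=cv2.resize(im[190:245,272:332],None,fx=8,fy=8,interpolation=cv2.INTER_CUBIC)
B=cv2.resize(im[155:240,195:247],None,fx=5.18,fy=5.18,interpolation=cv2.INTER_CUBIC)[:440]
cv2.imwrite('pics/c1.png',np.hstack([A,B]))
print(A.shape)
hsv=cv2.cvtColor(im,cv2.COLOR_BGR2HSV)
m=((hsv[...,1]<60)&(hsv[...,2]>150)).astype(np.uint8); roi=np.zeros_like(m); roi[190:245,272:332]=1
cs=cv2.findContours(m*roi,cv2.RETR_EXTERNAL,cv2.CHAIN_APPROX_NONE)[0]; k=max(cs,key=cv2.contourArea); e=cv2.fitEllipse(cv2.convexHull(k)); print('pulley',e,plane(c,e[0],25),plane(c,e[0],12))
m=((hsv[...,0]>95)&(hsv[...,0]<125)&(hsv[...,1]>120)).astype(np.uint8); roi[:]=0; roi[180:245,190:250]=1
cs=cv2.findContours(m*roi,cv2.RETR_EXTERNAL,cv2.CHAIN_APPROX_NONE)[0]; k=max(cs,key=cv2.contourArea); e=cv2.minAreaRect(k); bx=cv2.boxPoints(e); print('gear',e, plane(c,bx,85), plane(c,[e[0]],85))
```

```text
(440, 480, 3)
pulley ((300.1720886230469, 216.4287872314453), (33.70195007324219, 34.2783203125), 101.9321517944336) [[ 492.02849347 -121.97995229   25.        ]] [[ 493.45260403 -123.29701091   12.        ]]
gear ((218.59616088867188, 211.0192413330078), (36.47760009765625, 35.49702072143555), 11.309932708740234) [[459.77951411 202.4020973   85.        ]
 [569.03737702 182.74552809  85.        ]
 [546.09766654  70.44170784  85.        ]
 [437.77260493  91.36941288  85.        ]] [[502.82787882 136.57911818  85.        ]]
```

View pics/c1.png

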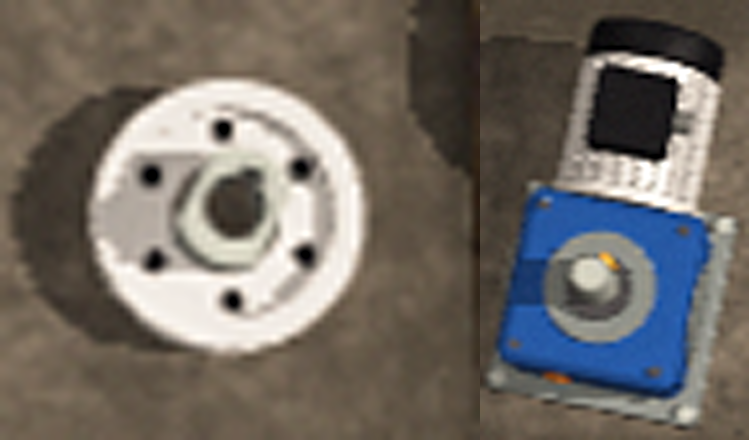

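The crops show the pulley hub with its dark keyway up-right of the bore, at about crop (250,178) against the bore at (230,208). The shaft tip is at crop (592,272), and the brass key shows at (607,258). I'll enlarge both and get numbers.

Run:
```python
from h import *
c=cam('top'); a=cam('scene'); im=c['color'][:,:,::-1]
f=lambda x0,y0,w,s:cv2.resize(im[y0:y0+w,x0:x0+w],None,fx=s,fy=s,interpolation=cv2.INTER_LANCZOS4)
cv2.imwrite('pics/c2.png',np.hstack([f(288,204,24,16),f(205,196,24,16)]))
tip=plane(c,[[216.6-.5,207.5-.5]],150); print('tip',tip,'proj to scene',proj(a,tip))
print('key',plane(c,[[219.5-.5,204.8-.5]],130)-tip)
g=im.astype(int)
br=(g[...,2]-g[...,0]>60); ys,xs=np.nonzero(br[196:220,205:229]); print('brass',[(x+205,y+196,*g[y+196,x+205]) for x,y in zip(xs,ys)])
hsv=cv2.cvtColor(im,cv2.COLOR_BGR2HSV); print(hsv[208:222,293:309,2]);
# motor axis: barrel/terminal box
m=(hsv[...,2]<60).astype(np.uint8); r=np.zeros_like(m); r[164:188,214:236]=1
k=max(cv2.findContours(m*r,cv2.RETR_EXTERNAL,cv2.CHAIN_APPROX_NONE)[0],key=cv2.contourArea); e=cv2.minAreaRect(k);print('box',e,plane(c,[e[0]],108))
print('hubtop',plane(c,[[300.3,217]],50))
```

```text
tip [[506.74710524 137.66887871 150.        ]] proj to scene [[234.54360425 197.23951346]]
key [[ 10.82145619  -6.50458471 -20.        ]]
brass [(np.int64(218), np.int64(204), np.int64(75), np.int64(162), np.int64(228)), (np.int64(219), np.int64(204), np.int64(61), np.int64(177), np.int64(242)), (np.int64(220), np.int64(204), np.int64(102), np.int64(139), np.int64(167)), (np.int64(219), np.int64(205), np.int64(93), np.int64(206), np.int64(243)), (np.int64(220), np.int64(205), np.int64(52), np.int64(171), np.int64(223)), (np.int64(220), np.int64(206), np.int64(56), np.int64(134), np.int64(187)), (np.int64(221), np.int64(206), np.int64(54), np.int64(105), np.int64(149))]
[[241 239 240 240 243 247 230 221 224 233 231 238 241 242 245 201]
 [169 168 169 168 194 195 204 211 210 210 206 210 229 242 247 204]
 [178 173 175 173 156 196 214 214 214 186 201 212 209 232 218 100]
 [181 181 162 113 167 212 216 195 156  94  60 115 195 212 204  96]
 [183 166 101 112 198 191 111  65  68  73  67  96 190 213 231 151]
 [188 131  86 168 199 121  66  68  72  71  76 129 202 214 212 240]
 [165  96 115 199 159  81  68  68  67  76  75  68 189 216 212 232]
 [129  79 171 220 139  64  69  62  61  64  73  72 160 207 222 239]
 [133 124 199 222 142  59  67  60  59  67  68  70 167 204 239 242]
 [137 172 208 219 177  92  57  62  58  56  65  86 198 190 244 244]
 [131 144 202 218 223 144  67  57  57  53  76 169 211 151 241 246]
 [150  97 185 218 217 223 161  91  79 102 144 207 183 148 242 248]
 [154  90 124 199 218 218 219 225 224 224 221 213 142 220 247 249]
 [186 152  89 125 196 216 215 217 217 216 216 185 191 244 251 159]]
box ((224.13462829589844, 176.32691955566406), (15.29705810546875, 16.277639389038086), 11.309932708740234) [[607.79250287 118.62064087 108.        ]]
hubtop [[ 487.46542303 -119.8224296    50.        ]]
```

View pics/c2.png

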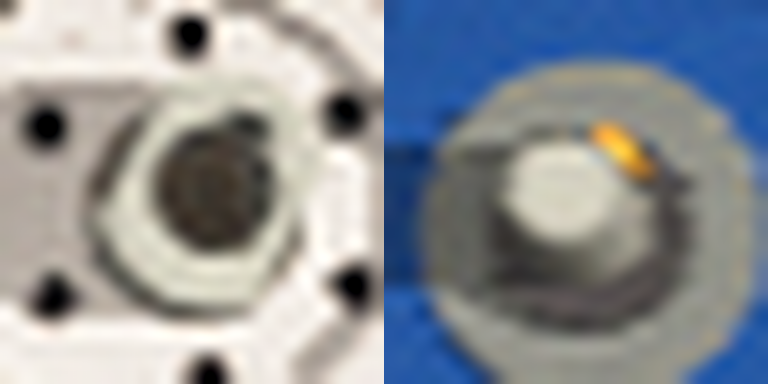

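The hub crop shows the bore centre at px (300.75,215.25) and the keyway towards (303.1,211.3), with the flats parallel to that direction. The shaft tip is at px (215.5,207.4), and the brass key top at about (219.4,205.0).

Run:
```python
from h import *
c=cam('top')
B,K,F1,F2=plane(c,[[300.75,215.25],[303.1,211.3],[293.8,216.6],[296.9,210.4]],50); d=K-B; print('hub',B,'yaw',np.arctan2(d[1],d[0]), 'flat',F2-F1,np.arctan2(*(F2-F1)[[1,0]]))
t=plane(c,[[215.5,207.4]],150)[0]; k=plane(c,[[219.4,205.0]],130)[0]; d=k-t; print('tip',t,'key',d,np.arctan2(d[1],d[0]))
m=plane(c,[[224.13,176.33]],108)[0]-t; print('motor yaw',np.arctan2(m[1],m[0]),np.hypot(*m[:2]))
s=manip.get_state(); R=cv2.Rodrigues(s['orientation'])[0]
yaw=np.arctan2(R[1,0],R[0,0]); print('tool x yaw',yaw, 'delta in tool(cm)',R.T@(np.r_[B[:2],150]-s['tcp_pos'])/10)
```

```text
hub [ 493.04758481 -121.35239288   50.        ] yaw -0.5492456626910054 flat [ 19.79562109 -10.18091464   0.        ] -0.4750231209980753
tip [505.56045349 139.42700371 150.        ] key [  9.88751687  -9.49302709 -20.        ] -0.7650460356329521
motor yaw -0.2006637896119182 104.31553725861747
tool x yaw -2.9177900242696566 delta in tool(cm) [-45.38016441  39.70009028   7.24282882]
```

```bash
python3 -m pendant '[{"dr":[0,0,0],"travel":[-3.6,3.2,0],"grip":1},{"dr":[0,0,0],"travel":[-3.6,3.2,0],"grip":1},{"dr":[0,0,0],"travel":[-3.6,3.2,0],"grip":1},{"dr":[0,0,0],"travel":[-3.6,3.2,0],"grip":1},{"dr":[0,0,0],"travel":[-3.6,3.2,0],"grip":1},{"dr":[0,0,0],"travel":[-3.6,3.2,0],"grip":1},{"dr":[0,0,0],"travel":[-3.6,3.2,0],"grip":1},{"dr":[0,0,0],"travel":[-3.6,3.2,0],"grip":1},{"dr":[0,0,0],"travel":[-3.6,3.2,0],"grip":1},{"dr":[0,0,0],"travel":[-3.6,3.2,0],"grip":1},{"dr":[0,0,0],"travel":[-3.6,3.2,0],"grip":1},{"dr":[0,0,0],"travel":[-3.6,3.2,0],"grip":1}]'
python3 -m pendant '[{"dr":[0,0,0.146],"travel":[0,0,0],"grip":1},{"dr":[0,0,0.146],"travel":[0,0,0],"grip":1},{"dr":[0,0,0.146],"travel":[0,0,0],"grip":1},{"dr":[0,0,0.146],"travel":[0,0,0],"grip":1},{"dr":[0,0,0.146],"travel":[0,0,0],"grip":1},{"dr":[0,0,0],"travel":[0,0,0],"grip":1},{"dr":[0,0,0],"travel":[0,0,0],"grip":1},{"dr":[0,0,0],"travel":[0,0,0],"grip":1}]'
cat >> h.py <<'E'
def go(x,y,z,yaw=None):
    s=manip.get_state(); R=cv2.Rodrigues(s['orientation'])[0]; y0=np.arctan2(R[1,0],R[0,0])
    print('t',s['clock'],'tcp',s['tcp_pos'].round(1),'tool x yaw',y0.round(3),'tilt',(R[:,2]).round(3),'q6',s['q'][5].round(2),'open',round(s['opening'],1),'F',s['contact_force'].round(1),'T',s['wrist_torque'].round(2))
    print('delta cm',(R.T@(np.array([x,y,z])-s['tcp_pos'])/10).round(2), 'dr z', None if yaw is None else round((-(yaw-y0)+np.pi/2)%np.pi-np.pi/2,3))
E
python3 -c "
from h import *
go(493,-121.4,30,-.51)
a=cam('scene'); p=proj(a,[[493,-121.4,50]])[0]; print(p); q=p.astype(int); save(a,'s1.png',(q[0]-40,q[1]-45,q[0]+40,q[1]+30),8)"
```

```text
clock: 1.5
tcp_pos: [475.6, -137.2, 222.9]
orientation: [-0.351, 3.121, -0.0]
contact_force: [0.7, -1.3, -0.6]
opening: 87.4
grip_force: 0.0
clock: 2.3
tcp_pos: [474.7, -139.1, 222.6]
orientation: [0.784, 3.042, 0.0]
contact_force: [-0.1, -0.1, 0.4]
opening: 87.1
grip_force: 0.0
t 2.3 tcp [ 474.7 -139.1  222.6] tool x yaw 2.637 tilt [ 0.  0. -1.] q6 -2.12 open 87.1 F [-0.1 -0.1  0.4] T [-0.08 -0.07 -0.03]
delta cm [-0.75  2.43 19.26] dr z 0.006
[300.12742562 206.12324804]
```

View pics/s1.png

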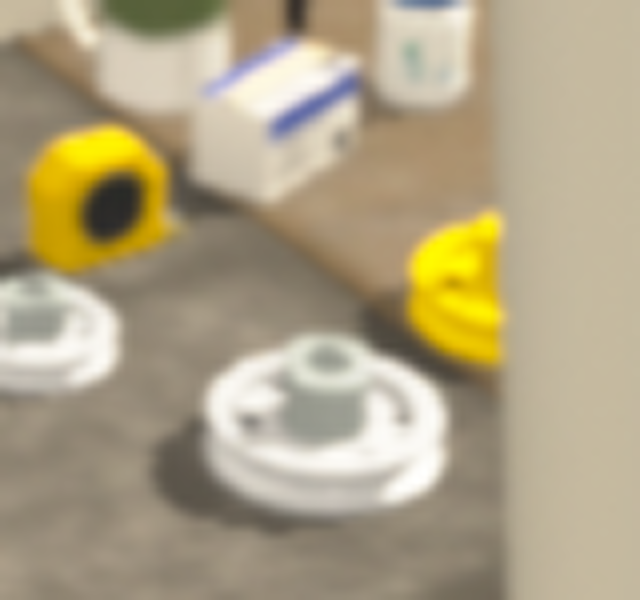

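The scene crop shows the hub top at about crop (327,354), within 1 px of my prediction of (321,361). Nothing is blocking it, so I'll descend.

```bash
python3 -m pendant '[{"dr":[0,0,0.006],"travel":[-0.75,2.43,3],"grip":1},{"dr":[0,0,0],"travel":[0,0,4.5],"grip":1},{"dr":[0,0,0],"travel":[0,0,4.5],"grip":1},{"dr":[0,0,0],"travel":[0,0,3],"grip":1},{"dr":[0,0,0],"travel":[0,0,2],"grip":1},{"dr":[0,0,0],"travel":[0,0,1.3],"grip":1},{"dr":[0,0,0],"travel":[0,0,0],"grip":1},{"dr":[0,0,0],"travel":[0,0,0],"grip":1},{"dr":[0,0,0],"travel":[0,0,0],"grip":1}]'
python3 -c "
from h import *
go(493,-121.4,30,-.51)"
```

```text
clock: 3.25
tcp_pos: [493.9, -121.5, 40.5]
orientation: [0.794, 3.037, 0.001]
contact_force: [0.1, 0.3, 0.5]
opening: 87.1
grip_force: 0.0
t 3.25 tcp [ 493.9 -121.5   40.5] tool x yaw 2.63 tilt [ 0.002 -0.    -1.   ] q6 -2.16 open 87.1 F [0.1 0.3 0.5] T [-0.07 -0.02 -0.05]
delta cm [ 0.09 -0.04  1.05] dr z -0.002
```

```bash
python3 -m pendant '[{"dr":[0,0,0],"travel":[0.05,0,0.6],"grip":1},{"dr":[0,0,0],"travel":[0,0,0.4],"grip":1},{"dr":[0,0,0],"travel":[0,0,0],"grip":0.4},{"dr":[0,0,0],"travel":[0,0,0],"grip":0.2},{"dr":[0,0,0],"travel":[0,0,0],"grip":0},{"dr":[0,0,0],"travel":[0,0,0],"grip":-0.1},{"dr":[0,0,0],"travel":[0,0,0],"grip":-0.2},{"dr":[0,0,0],"travel":[0,0,0],"grip":-1},{"dr":[0,0,0],"travel":[0,0,0],"grip":-1},{"dr":[0,0,0],"travel":[0,0,0],"grip":-1},{"dr":[0,0,0],"travel":[0,0,0],"grip":-1},{"dr":[0,0,0],"travel":[0,0,0],"grip":-1}]'
python3 -c "
from h import *
go(493,-121.4,30,-.51)"
```

```text
clock: 4.45
tcp_pos: [492.7, -121.2, 29.6]
orientation: [0.796, 3.039, 0.0]
contact_force: [0.1, 0.9, 0.4]
opening: 35.6
grip_force: 29.8
t 4.45 tcp [ 492.7 -121.2   29.6] tool x yaw 2.629 tilt [ 0.  0. -1.] q6 -2.16 open 35.6 F [0.1 0.9 0.4] T [ 0.11 -0.04 -0.02]
delta cm [-0.03 -0.   -0.04] dr z -0.002
```

```bash
python3 -m pendant '[{"dr":[0,0,0],"travel":[0,0,-0.5],"grip":-1},{"dr":[0,0,0],"travel":[0,0,-1],"grip":-1},{"dr":[0,0,0],"travel":[0,0,-2],"grip":-1},{"dr":[0,0,0.05],"travel":[0,0,-2.5],"grip":-1},{"dr":[0,0,0.06],"travel":[0,0,-2.5],"grip":-1},{"dr":[0,0,0.06],"travel":[0,0,-2.5],"grip":-1},{"dr":[0,0,0],"travel":[0,0,-2.5],"grip":-1},{"dr":[0,0,0],"travel":[0,0,-2],"grip":-1},{"dr":[0,0,0],"travel":[0,0,-1.5],"grip":-1},{"dr":[0,0,0],"travel":[0,0,-0.5],"grip":-1},{"dr":[0,0,0],"travel":[0,0,0],"grip":-1},{"dr":[0,0,0],"travel":[0,0,0],"grip":-1}]'
python3 -c "
from h import *
go(505.5,139,200,-.68)"
```

```text
clock: 5.65
tcp_pos: [491.8, -121.1, 203.6]
orientation: [-1.051, -2.959, 0.0]
contact_force: [-0.5, 0.5, -3.4]
opening: 35.9
grip_force: 29.8
t 5.65 tcp [ 491.8 -121.1  203.6] tool x yaw 2.459 tilt [-0.002  0.    -1.   ] q6 -2.33 open 35.9 F [-0.5  0.5 -3.4] T [-0.08  0.06 -0.04]
delta cm [15.34 21.05  0.37] dr z -0.003
```

```bash
python3 -m pendant '[{"dr":[0,0,0],"travel":[0.7,1,0],"grip":-1},{"dr":[0,0,0],"travel":[1.6,2.2,0],"grip":-1},{"dr":[0,0,0],"travel":[2,2.7,0],"grip":-1},{"dr":[0,0,0],"travel":[2.2,3,0],"grip":-1},{"dr":[0,0,0],"travel":[2.2,3,0],"grip":-1},{"dr":[0,0,0],"travel":[2.2,3,0],"grip":-1},{"dr":[0,0,0],"travel":[2,2.75,0],"grip":-1},{"dr":[0,0,0],"travel":[1.6,2.2,0],"grip":-1},{"dr":[0,0,0],"travel":[0.84,1.2,0],"grip":-1},{"dr":[0,0,0],"travel":[0,0,0],"grip":-1},{"dr":[0,0,0],"travel":[0,0,0],"grip":-1},{"dr":[0,0,0],"travel":[0,0,0],"grip":-1}]'
python3 - <<'E'
from h import *
go(505.5,139,200,-.68)
a=cam('scene'); c=cam('top')
A=a['color'][150:250,185:285,::-1]; p=proj(c,[[505,139,199]])[0].astype(int); print(p)
B=c['color'][p[1]-30:p[1]+30,p[0]-30:p[0]+30,::-1]
f=lambda I,s:cv2.resize(I,(400,400),interpolation=cv2.INTER_CUBIC)
cv2.imwrite('pics/m1.png',np.hstack([f(A,4),f(B,5)]))
print(proj(a,[[505.5,139.4,150]]),proj(a,[[505.5,139.4,174]]))
E
```

```text
clock: 6.85
tcp_pos: [505.9, 138.0, 204.2]
orientation: [-1.052, -2.959, 0.001]
contact_force: [0.6, 0.1, -3.4]
opening: 36.2
grip_force: 29.8
t 6.85 tcp [505.9 138.  204.2] tool x yaw 2.458 tilt [-0.001 -0.001 -1.   ] q6 -2.83 open 36.2 F [ 0.6  0.1 -3.4] T [-0.09  0.   -0.  ]
delta cm [0.1  0.05 0.42] dr z -0.003
[213 205]
[[234.23457702 197.51934018]] [[233.99467689 191.11168432]]
```

View pics/m1.png

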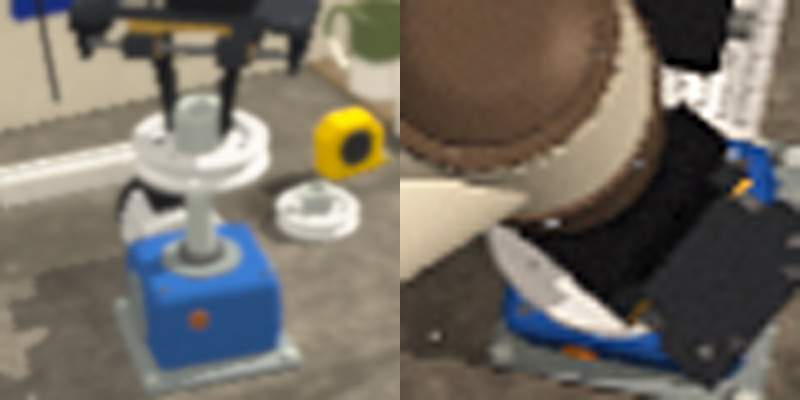

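The scene view shows the pulley held level above the shaft, hub and rim centred near crop x=200 and the shaft near x=200, so it is laterally aligned. The wrist covers the top view. I'll measure the lateral offset to sub-pixel.

Run:
```python
from h import *
a=cam('scene'); g=cv2.cvtColor(a['color'],cv2.COLOR_RGB2GRAY).astype(int); im=a['color'].astype(int)
for r in (200,202,204): print(r,g[r,225:246])
for r in (185,186,187,188): print(r,g[r,214:224],g[r,246:256])
for P in([505.5,139.4,140],[505.9,138,196]): print(proj(a,[P]),proj(a,[np.array(P)+[-4.15,-9.1,0]])-proj(a,[P]))
```

```text
200 [ 31  30  32  36  45  70 112 144 152 153 152 147 139 129 122 119 117 115
 113 110 106]
202 [ 80 103 116 131 163 174 158 150 150 151 151 153 159 153 130 118 116 116
 115 112 108]
204 [195 209 219 222 223 214 185 157 150 151 152 160 180 198 186 147 122 116
 117 117 115]
185 [155 167 175 182 188 190 189 184 174 156] [208 236 248 250 247 225 162 125 120 121]
186 [207 222 228 220 201 193 192 191 185 178] [227 245 250 250 244 215 152 124 123 123]
187 [216 220 225 221 207 195 193 193 192 190] [245 249 250 249 244 221 160 130 127 128]
188 [226 232 240 239 226 200 191 193 194 194] [248 247 244 244 246 232 178 138 132 133]
[[234.33372662 200.15529947]] [[ 3.00639736 -0.11529143]]
[[234.1076335  184.99298418]] [[ 3.0679059  -0.11174234]]
```

```bash
python3 -m pendant '[{"dr":[0,0,0],"travel":[0.09,0.14,0.5],"grip":-1},{"dr":[0,0,0],"travel":[0,0,0.7],"grip":-1},{"dr":[0,0,0],"travel":[0,0,0.6],"grip":-1},{"dr":[0,0,0],"travel":[0,0,0.4],"grip":-1},{"dr":[0,0,0],"travel":[0,0,0],"grip":-1},{"dr":[0,0,0],"travel":[0,0,0],"grip":-1}]'
python3 -m pendant '[{"dr":[0,0,0],"travel":[0,0,0.2],"grip":-1},{"dr":[0,0,0],"travel":[0,0,0.1],"grip":-1},{"dr":[0,0,0],"travel":[0,0,0],"grip":-1},{"dr":[0,0,0],"travel":[0,0,0],"grip":-1}]'
python3 -c "
from h import *
go(506,139.5,176,-.68)"
```

```text
clock: 7.6
tcp_pos: [506.6, 140.5, 182.5]
orientation: [1.051, 2.961, -0.0]
contact_force: [-0.5, 0.2, -2.4]
opening: 35.8
grip_force: 29.8
clock: 8.0
tcp_pos: [506.5, 140.6, 179.6]
orientation: [1.051, 2.96, 0.0]
contact_force: [-0.6, -0.8, -3.2]
opening: 36.1
grip_force: 29.8
t 8.0 tcp [506.5 140.6 179.6] tool x yaw 2.459 tilt [ 0.  0. -1.] q6 -2.83 open 36.1 F [-0.6 -0.8 -3.2] T [-0.08 -0.02  0.05]
delta cm [-0.03 -0.12  0.36] dr z -0.002
```

```bash
python3 -m pendant '[{"dr":[0,0,0],"travel":[-0.02,-0.1,0],"grip":-1},{"dr":[0,0,0],"travel":[0,0,0.1],"grip":-1},{"dr":[0,0,0],"travel":[0,0,0.1],"grip":-1},{"dr":[0,0,0],"travel":[0,0,0],"grip":-1}]'
python3 -m pendant '[{"dr":[0,0,0],"travel":[0,0,0.1],"grip":-1},{"dr":[0,0,0],"travel":[0,0,0.1],"grip":-1},{"dr":[0,0,0],"travel":[0,0,0],"grip":-1}]'
python3 -c "
from h import *
go(506,139.5,176,-.68)"
```

```text
clock: 8.4
tcp_pos: [505.9, 139.5, 177.3]
orientation: [-1.051, -2.96, 0.0]
contact_force: [-0.4, -0.0, -3.9]
opening: 35.7
grip_force: 29.8
clock: 8.7
tcp_pos: [505.9, 139.6, 175.3]
orientation: [-1.051, -2.96, 0.0]
contact_force: [-0.4, 0.3, -2.8]
opening: 36.1
grip_force: 29.8
t 8.7 tcp [505.9 139.6 175.3] tool x yaw 2.459 tilt [-0. -0. -1.] q6 -2.83 open 36.1 F [-0.4  0.3 -2.8] T [-0.09 -0.    0.05]
delta cm [-0.01  0.   -0.07] dr z -0.002
```

```bash
python3 -m pendant '[{"dr":[0,0,0],"travel":[0,0,0.15],"grip":-1},{"dr":[0,0,0],"travel":[0,0,0.15],"grip":-1},{"dr":[0,0,0],"travel":[0,0,0.15],"grip":-1},{"dr":[0,0,0],"travel":[0,0,0],"grip":-1}]'
python3 -m pendant '[{"dr":[0,0,0],"travel":[0,0,0.2],"grip":-1},{"dr":[0,0,0],"travel":[0,0,0.2],"grip":-1},{"dr":[0,0,0],"travel":[0,0,0.2],"grip":-1},{"dr":[0,0,0],"travel":[0,0,0.15],"grip":-1},{"dr":[0,0,0],"travel":[0,0,0],"grip":-1},{"dr":[0,0,0],"travel":[0,0,0],"grip":-1}]'
python3 -c "
from h import *
go(506,139.5,160,-.68)"
```

```text
clock: 9.1
tcp_pos: [505.8, 139.5, 170.7]
orientation: [-1.051, -2.96, 0.001]
contact_force: [-0.3, 0.6, -2.5]
opening: 36.1
grip_force: 29.8
clock: 9.7
tcp_pos: [506.1, 139.6, 163.5]
orientation: [1.051, 2.961, -0.0]
contact_force: [0.2, 0.8, -3.3]
opening: 35.7
grip_force: 29.8
t 9.7 tcp [506.1 139.6 163.5] tool x yaw 2.459 tilt [ 0. -0. -1.] q6 -2.83 open 35.7 F [ 0.2  0.8 -3.3] T [-0.08 -0.03  0.05]
delta cm [-0.   -0.01  0.35] dr z -0.002
```

```bash
python3 -m pendant '[{"dr":[0,0,0],"travel":[0,0,0.1],"grip":-1},{"dr":[0,0,0],"travel":[0,0,0.1],"grip":-1},{"dr":[0,0,0],"travel":[0,0,0.1],"grip":-1},{"dr":[0,0,0],"travel":[0,0,0],"grip":-1}]'
python3 -m pendant '[{"dr":[0,0,0],"travel":[0,0,0.1],"grip":-1},{"dr":[0,0,0],"travel":[0,0,0],"grip":-1},{"dr":[0,0,0],"travel":[0,0,0],"grip":-1}]'
python3 -c "
from h import *
go(506,139.5,160,-.68)"
```

```text
clock: 10.1
tcp_pos: [505.9, 139.6, 160.3]
orientation: [-1.051, -2.96, 0.0]
contact_force: [-0.3, -0.8, -2.8]
opening: 35.8
grip_force: 29.8
clock: 10.4
tcp_pos: [506.0, 139.6, 159.6]
orientation: [1.051, 2.961, 0.0]
contact_force: [0.7, -0.7, -3.3]
opening: 35.7
grip_force: 29.8
t 10.4 tcp [506.  139.6 159.6] tool x yaw 2.459 tilt [ 0. -0. -1.] q6 -2.83 open 35.7 F [ 0.7 -0.7 -3.3] T [-0.08 -0.05  0.02]
delta cm [-0.01 -0.01 -0.04] dr z -0.002
```

```bash
python3 -m pendant '[{"dr":[0,0,0],"travel":[0,0,0.1],"grip":-1},{"dr":[0,0,0],"travel":[0,0,0],"grip":-1},{"dr":[0,0,0],"travel":[0,0,0],"grip":-1}]'
python3 -m pendant '[{"dr":[0,0,0],"travel":[0,0,0.1],"grip":-1},{"dr":[0,0,0],"travel":[0,0,0],"grip":-1},{"dr":[0,0,0],"travel":[0,0,0],"grip":-1}]'
python3 -c "
from h import *
go(506,139.5,160,-.68)"
```

```text
clock: 10.7
tcp_pos: [506.3, 139.9, 158.6]
orientation: [1.051, 2.96, 0.001]
contact_force: [0.4, 0.6, -3.3]
opening: 35.9
grip_force: 29.8
clock: 11.0
tcp_pos: [506.3, 139.9, 157.7]
orientation: [1.051, 2.96, 0.001]
contact_force: [1.0, 0.2, -3.9]
opening: 36.0
grip_force: 29.8
t 11.0 tcp [506.3 139.9 157.7] tool x yaw 2.46 tilt [ 0.001  0.    -1.   ] q6 -2.83 open 36.0 F [ 1.   0.2 -3.9] T [ 0.3  -0.39  0.01]
delta cm [ 0.   -0.05 -0.23] dr z -0.002
```

```bash
python3 -m pendant '[{"dr":[0,0,0],"travel":[0,0,0.1],"grip":-1},{"dr":[0,0,0],"travel":[0,0,0],"grip":-1},{"dr":[0,0,0],"travel":[0,0,0],"grip":-1}]'
python3 -c "
from h import *
go(506,139.5,160,-.68)"
python3 -m pendant '[{"dr":[0,0,0],"travel":[0,0,0.1],"grip":-1},{"dr":[0,0,0],"travel":[0,0,0],"grip":-1},{"dr":[0,0,0],"travel":[0,0,0],"grip":-1}]'
python3 -c "
from h import *
go(506,139.5,160,-.68)"
```

```text
clock: 11.3
tcp_pos: [506.3, 139.9, 156.7]
orientation: [1.05, 2.96, 0.001]
contact_force: [1.2, 1.7, -2.6]
opening: 36.1
grip_force: 29.8
t 11.3 tcp [506.3 139.9 156.7] tool x yaw 2.46 tilt [ 0.001  0.    -1.   ] q6 -2.83 open 36.1 F [ 1.2  1.7 -2.6] T [ 0.48 -0.54  0.04]
delta cm [ 0.   -0.05 -0.33] dr z -0.002
clock: 11.6
tcp_pos: [506.3, 139.9, 155.7]
orientation: [1.05, 2.96, 0.001]
contact_force: [1.3, 2.1, -2.6]
opening: 35.8
grip_force: 29.8
t 11.6 tcp [506.3 139.9 155.7] tool x yaw 2.46 tilt [ 0.001  0.    -1.   ] q6 -2.83 open 35.8 F [ 1.3  2.1 -2.6] T [ 0.58 -0.62 -0.  ]
delta cm [ 0.   -0.05 -0.43] dr z -0.002
```

```bash
python3 -m pendant '[{"dr":[0,0,-0.02],"travel":[0,0.04,0],"grip":-1},{"dr":[0,0,0],"travel":[0,0,0],"grip":-1},{"dr":[0,0,0],"travel":[0,0,0],"grip":-1}]'
python3 -c "
from h import *
go(506,139.5,160,-.68)"
python3 -m pendant '[{"dr":[0,0,0],"travel":[0,0,0.1],"grip":-1},{"dr":[0,0,0],"travel":[0,0,0.1],"grip":-1},{"dr":[0,0,0],"travel":[0,0,0.1],"grip":-1},{"dr":[0,0,0],"travel":[0,0,0],"grip":-1},{"dr":[0,0,0],"travel":[0,0,0],"grip":-1}]'
python3 -c "
from h import *
go(506,139.5,160,-.68)
a=cam('scene'); save(a,'m2.png',(185,150,285,250),6)"
```

```text
clock: 11.9
tcp_pos: [506.2, 139.8, 155.5]
orientation: [-1.021, -2.971, 0.0]
contact_force: [1.3, 1.5, -2.4]
opening: 35.7
grip_force: 29.8
t 11.9 tcp [506.2 139.8 155.5] tool x yaw 2.479 tilt [-0. -0. -1.] q6 -2.81 open 35.7 F [ 1.3  1.5 -2.4] T [ 0.24 -0.56  0.07]
delta cm [-0.   -0.04 -0.45] dr z 0.018
clock: 12.4
tcp_pos: [506.1, 139.9, 152.3]
orientation: [-1.021, -2.971, 0.0]
contact_force: [0.8, 1.6, -3.4]
opening: 35.8
grip_force: 29.8
t 12.4 tcp [506.1 139.9 152.3] tool x yaw 2.479 tilt [-0. -0. -1.] q6 -2.81 open 35.8 F [ 0.8  1.6 -3.4] T [ 0.37 -0.44 -0.04]
delta cm [-0.02 -0.04 -0.77] dr z 0.018
```

View pics/m2.png

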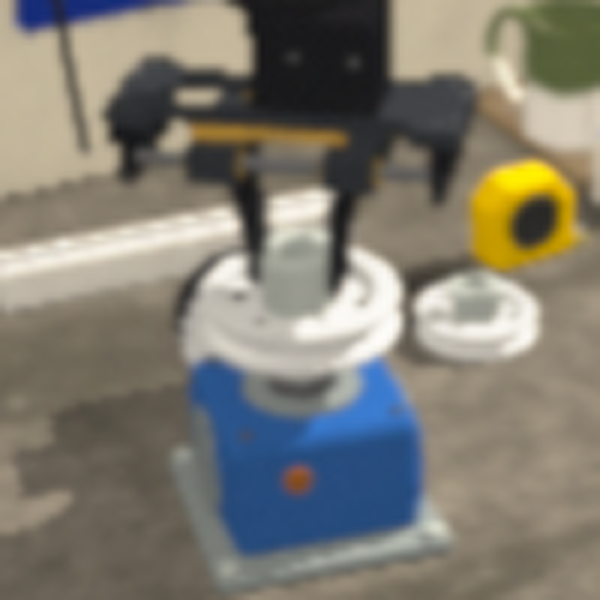

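The picture shows the pulley level, threaded on the shaft and well below the key top, with the rim at about (295,310). I'll lower it further.

```bash
python3 -m pendant '[{"dr":[0,0,0],"travel":[0,0.03,0.1],"grip":-1},{"dr":[0,0,0],"travel":[0,0,0.2],"grip":-1},{"dr":[0,0,0],"travel":[0,0,0.2],"grip":-1},{"dr":[0,0,0],"travel":[0,0,0.2],"grip":-1},{"dr":[0,0,0],"travel":[0,0,0.2],"grip":-1},{"dr":[0,0,0],"travel":[0,0,0.1],"grip":-1},{"dr":[0,0,0],"travel":[0,0,0],"grip":-1},{"dr":[0,0,0],"travel":[0,0,0],"grip":-1}]'
python3 -c "
from h import *
go(506,139.5,124.6)"
```

```text
clock: 13.25
tcp_pos: [506.2, 140.0, 142.3]
orientation: [-1.021, -2.97, 0.001]
contact_force: [0.3, -0.4, -3.9]
opening: 36.0
grip_force: 29.8
t 13.25 tcp [506.2 140.  142.3] tool x yaw 2.479 tilt [-0.001 -0.    -1.   ] q6 -2.81 open 36.0 F [ 0.3 -0.4 -3.9] T [ 0.1  -0.1  -0.02]
delta cm [-0.02 -0.05  1.77] dr z None
```

Forces are near zero laterally, so I'll keep going.

```bash
python3 -m pendant '[{"dr":[0,0,0],"travel":[0,0,0.2],"grip":-1},{"dr":[0,0,0],"travel":[0,0,0.2],"grip":-1},{"dr":[0,0,0],"travel":[0,0,0.2],"grip":-1},{"dr":[0,0,0],"travel":[0,0,0.2],"grip":-1},{"dr":[0,0,0],"travel":[0,0,0.2],"grip":-1},{"dr":[0,0,0],"travel":[0,0,0.2],"grip":-1},{"dr":[0,0,0],"travel":[0,0,0.1],"grip":-1},{"dr":[0,0,0],"travel":[0,0,0],"grip":-1},{"dr":[0,0,0],"travel":[0,0,0],"grip":-1}]'
python3 -m pendant '[{"dr":[0,0,0],"travel":[0,0,0.1],"grip":-1},{"dr":[0,0,0],"travel":[0,0,0.1],"grip":-1},{"dr":[0,0,0],"travel":[0,0,0.1],"grip":-1},{"dr":[0,0,0],"travel":[0,0,0],"grip":-1},{"dr":[0,0,0],"travel":[0,0,0],"grip":-1}]'
python3 -c "
from h import *
go(506,139.5,124.6)"
```

```text
clock: 14.15
tcp_pos: [506.5, 140.2, 129.6]
orientation: [1.021, 2.971, -0.0]
contact_force: [-0.3, 0.5, -3.1]
opening: 35.5
grip_force: 29.8
clock: 14.65
tcp_pos: [506.4, 140.2, 126.5]
orientation: [-1.021, -2.971, 0.0]
contact_force: [-0.0, -0.5, -4.0]
opening: 36.2
grip_force: 29.8
t 14.65 tcp [506.4 140.2 126.5] tool x yaw 2.479 tilt [-0. -0. -1.] q6 -2.81 open 36.2 F [-0.  -0.5 -4. ] T [-0.12 -0.1  -0.03]
delta cm [-0.01 -0.08  0.19] dr z None
```

```bash
python3 -m pendant '[{"dr":[0,0,0],"travel":[0,0,0.1],"grip":-1},{"dr":[0,0,0],"travel":[0,0,0.05],"grip":-1},{"dr":[0,0,0],"travel":[0,0,0],"grip":-1},{"dr":[0,0,0],"travel":[0,0,0],"grip":-1}]'
python3 -m pendant '[{"dr":[0,0,0],"travel":[0,0,0.05],"grip":-1},{"dr":[0,0,0],"travel":[0,0,0],"grip":-1},{"dr":[0,0,0],"travel":[0,0,0],"grip":-1}]'
python3 -m pendant '[{"dr":[0,0,0],"travel":[0,0,0.05],"grip":-1},{"dr":[0,0,0],"travel":[0,0,0],"grip":-1},{"dr":[0,0,0],"travel":[0,0,0],"grip":-1}]'
```

```text
clock: 15.05
tcp_pos: [506.4, 140.2, 125.0]
orientation: [-1.021, -2.971, 0.0]
contact_force: [0.4, 0.5, -4.3]
opening: 35.6
grip_force: 29.8
clock: 15.35
tcp_pos: [506.5, 140.2, 124.6]
orientation: [1.021, 2.971, 0.0]
contact_force: [-0.2, -0.4, -3.2]
opening: 36.0
grip_force: 29.8
clock: 15.65
tcp_pos: [506.5, 140.2, 124.6]
orientation: [1.021, 2.971, 0.0]
contact_force: [-1.4, -0.6, 0.9]
opening: 35.8
grip_force: 29.8
```

```bash
python3 -m pendant '[{"dr":[0,0,0],"travel":[0,0,0.05],"grip":-1},{"dr":[0,0,0],"travel":[0,0,0],"grip":-1},{"dr":[0,0,0],"travel":[0,0,0],"grip":-1}]'
python3 -m pendant '[{"dr":[0,0,0],"travel":[0,0,0.05],"grip":-1},{"dr":[0,0,0],"travel":[0,0,0],"grip":-1},{"dr":[0,0,0],"travel":[0,0,0],"grip":-1}]'
```

```text
clock: 15.95
tcp_pos: [506.6, 140.2, 124.5]
orientation: [1.021, 2.971, 0.0]
contact_force: [-3.5, -0.1, 4.9]
opening: 35.8
grip_force: 29.8
clock: 16.25
tcp_pos: [506.6, 140.2, 124.5]
orientation: [1.02, 2.97, 0.0]
contact_force: [-4.0, 0.0, 7.5]
opening: 35.9
grip_force: 29.8
```

It is seated on the shoulder: TCP z stays at 124.5 while the force rises. I'll ease off, release and retreat.

```bash
python3 -m pendant '[{"dr":[0,0,0],"travel":[0,0,-0.07],"grip":-1},{"dr":[0,0,0],"travel":[0,0,0],"grip":-0.1},{"dr":[0,0,0],"travel":[0,0,0],"grip":0.1},{"dr":[0,0,0],"travel":[0,0,0],"grip":0.4},{"dr":[0,0,0],"travel":[0,0,0],"grip":0.7},{"dr":[0,0,0],"travel":[0,0,0],"grip":0.8},{"dr":[0,0,0],"travel":[0,0,0],"grip":0.8},{"dr":[0,0,0],"travel":[0,0,0],"grip":0.8},{"dr":[0,0,0],"travel":[0,0,0],"grip":0.8}]'
python3 -m pendant '[{"dr":[0,0,0],"travel":[0,0,-0.5],"grip":0.8},{"dr":[0,0,0],"travel":[0,0,-1],"grip":0.8},{"dr":[0,0,0],"travel":[0,0,-1.5],"grip":0.8},{"dr":[0,0,0],"travel":[0,0,-2.5],"grip":0.8},{"dr":[0,0,0],"travel":[0,0,-2.5],"grip":0.8},{"dr":[0,0,0],"travel":[0,0,-2.5],"grip":0.8},{"dr":[0,0,0],"travel":[0,0,-2.5],"grip":0.8},{"dr":[0,0,0],"travel":[0,0,-1.5],"grip":0.8},{"dr":[0,0,0],"travel":[0,0,0],"grip":0.8},{"dr":[0,0,0],"travel":[0,0,0],"grip":0.8}]'
python3 -c "
from h import *
go(506,139.5,124.6)
a=cam('scene'); save(a,'m3.png',(175,150,305,250),6)
print(proj(a,[[506,139.8,145],[506,139.8,120]]))"
```

```text
clock: 17.15
tcp_pos: [506.5, 140.2, 123.7]
orientation: [-1.021, -2.971, 0.0]
contact_force: [0.1, 0.6, -0.0]
opening: 77.0
grip_force: 0.0
clock: 18.15
tcp_pos: [506.1, 140.2, 268.8]
orientation: [-1.021, -2.971, -0.001]
contact_force: [-0.8, -0.3, -0.2]
opening: 78.4
grip_force: 0.0
t 18.15 tcp [506.1 140.2 268.8] tool x yaw 2.479 tilt [ 0.     0.001 -1.   ] q6 -2.81 open 78.4 F [-0.8 -0.3 -0.2] T [-0.04  0.04  0.04]
delta cm [-0.04 -0.07 14.42] dr z None
[[234.11057495 198.80437554]
 [234.3585141  205.33183839]]
```

View pics/m3.png

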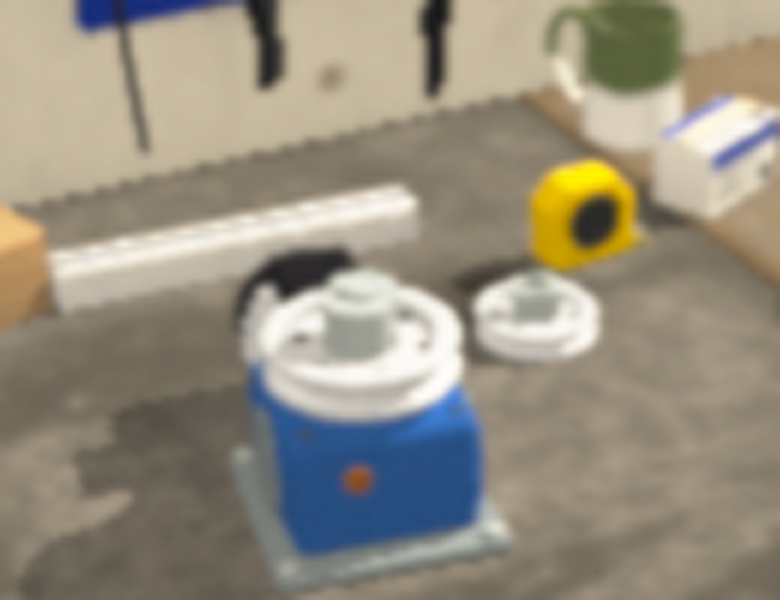

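The picture shows the pulley seated level on the gearmotor with its hub at about (360,310) and the shaft tip just above it. The gripper is clear, and the tape measure at (590,215) hasn't moved.

```bash
python3 -c "
from station import job
print(job.close_job())"
```

```text
the job is handed in; nothing more can be done
None
```

The pulley is on the shaft hub up, over the key and pushed home against the shoulder; I let go, withdrew the gripper clear and handed the job in at about 18 s on the clock.

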